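# Regrip and press home an ejector pin

### The arm

A 6-joint arm with a two-finger parallel gripper is mounted at the origin on a cart in front of the work surface, level with it; the furniture and walls round the work are solid. World frame = base frame: x ahead of the robot, y to its left, z up, the work surface at z = 0. Lengths are in m, angles in degrees, forces in N, time in s.
With the tool pointing down it reaches from about 0.325 to 0.9 m from the base axis. Payload 6.1 kg.
Tool frame: the origin (TCP) lies at the very end of the fingers, on their centre line; the grasp point (between the pads) lies 19 mm behind it; z points along the fingers, y is the line along which they close (so a half turn about z gives the same grasp; the last joint's range is limited). The gripper opens to 85 mm and grips with 20 to 120 N. Pads are 22 mm wide; open, the fingers measure 114 mm over their backs; the gripper's body (76 mm by 85 mm) begins 54 mm behind the grasp point. The pads swing forward as they close: fully open they stand 13 mm farther back than shut.
Start: joints at [61.473, 12.628, 87.462, -0, 79.91, -7.225], TCP at [0.227, 0.582, 0.231] pointing down, gripper open.
Joint ranges: [-170.65, 170.65], [-52.31, 119.04], [5.05, 147.46], [-71.25, 251.25], [11.57, 151.72], [-153.62, 153.62]. Speed limits (degrees/s): [147.25, 147.25, 172.46, 180, 180, 180].

### API

Orientations are given as a 3x3 rotation matrix whose columns are the frame's x, y, z axes.
In Python, from station import state, camera, get_calibration, close_job gives the robot as it stands.
- The arm moves only by the tool arm_command, never from a script. Its argument "increments" is a list of rows, each an object of numbers: "dx", "dy", "dz": the shift along the world's x, y, z normalised to -1 to 1, where 1 is 0.03 m; "twist": the turn about the world's z normalised to -1 to 1, where 1 is 4 degrees; "jaw": the opening, from 0 (shut) to 1 (fully open). In form: [{"dx": .., "dy": .., "dz": .., "twist": .., "jaw": ..}, ...]. A call has 1 to 12 rows; each row shifts and turns the commanded pose from where the row before left it; what a row does not reach is not made up. A row lasts 1/8 s, in which the tool goes at most 62.5 mm and 10.7 degrees, less where a joint would pass 70% of its speed; a pose out of reach is approached as far as the arm can. A call with a number of a shift or a turn outside -1 to 1 is refused whole. A call with a gripper value outside its range is refused whole. The fingers move at their own pace and stop on an object; "force" is the grip in N (left out, the last holds). Time passes only in rows, so rows that do not move let the fingers close. It gives the time, the measured TCP pose, the force, the opening and the grip force at its end, in the units of the state.
- state(): the state, without advancing time (a new reading comes with each control period).
- camera(name): name is "side" or "top" or "wrist"; returns the picture (480x640x3 uint8, blue, green, red); there is no depth.
- get_calibration(name): a dict with "vertical_fov" (degrees; the focal length in pixels is half the picture's height over the tangent of half this angle, whatever the lens; pixels are square), "cx", "cy" (the principal point, pixels), "R" (3x3) and "t" (3): a world point X has camera coordinates R X + t. Camera axes: x right, y down, z forward; pixel columns grow to the right and rows downward; lengths in m; the calibration is good to about 2 mm. A picture is of the moment at which its call begins: read the wrist's pose just before it. get_calibration takes no time and is no camera call; for the wrist camera it gives the pose at the moment of the call.
- close_job(): hands the job in; it is judged then, once.
The state is a dict: "time": time; "joint_pos": joint angles; "qd": joint speeds; "joint_torque": joint torques, N m; "ee_pos": TCP position; "eef_rot": TCP orientation; "contact_force": force on the tool from outside, world axes, zero at the start; "moment": the same for the moment, N m; "width": finger opening in m; "grasp_force": force on a finger pad.
Only numpy, scipy, OpenCV 4.12 (cv2) and the standard library are available. Lean on these libraries where they do the work, as an engineer would, in place of code of your own. Each camera call takes 0.05 s, during which the arm holds its last target. There are 200 camera calls.

### The job

Clear the mouth of the bored housing: set the bottle in front of it aside, upright, and slide the shutter off the bore; then take the longer of the two headed pins from the rack and put it nose first about halfway into the bore and let go. Take hold of its shank again further back, close to the head, push it on well past halfway, then let go and press on the head with the fingers until it is fully home, head against the housing. Leave the shorter pin on the rack and knock nothing over.

Things in the scene. Friction and masses are not known exactly. Their poses are not given: they have to be found in the camera images.
- housing: Steel ejector housing, fixed: a bored block 160 mm long, 70 wide, 40 high (its underside 85 and its top 125 mm above the table) on a grey riser 54 wide and a 172 x 90 x 10 mm foot. Origin on the table under the mouth face; x points horizontally into the bore, z up. The mouth face is the plane x = 0, except for a 6 mm thick guide strip below the mouth, 86 to 91 mm above the table.
- bore_mouth (a point): Centre of the bore's mouth, 105 mm above the table; axes as the housing's. The bore runs along +x, 14 mm in diameter, 155 mm deep, closed at the end, mouth countersunk 3 mm. The fit is loose: a pin let go about halfway in stays there, its head sagging by some 3 to 8 mm; lift it level again before pushing on.
- shutter (a joint): Travel in m of the small aluminium shutter (26 x 26 mm, 4.5 mm proud of the mouth face) along the housing's +y. 0 = covers the bore, 0.036 = end stop, fully clear; it starts nearly closed, slides with about 2 N of friction and stays where it is left. At least 0.026 clears the pin's head.
- shutter_tab (a point): Middle of the black tab on top of the shutter, 136.5 mm above the table and 7.5 mm inside the mouth face's plane (over the block); the tab is 24 mm along x, 14 along y and 17 high, top 145 mm above the table. Push it towards the housing's +y.
- rack: Aluminium rack, fixed (it may stand under the pin's way into the bore), 112 x 136 mm foot, 8 mm thick: two upright combs, each 8 mm thick, at x = -36 and x = +36 mm, with notches at y = -35 and y = +35 mm; teeth up to 53 mm above the table. Each notch pair carries one pin along x, open to above; which pin lies on which side varies. Origin on the table, z up.
- long_pin: Longer steel pin, loose, 0.1 to 0.21 kg: shank 12 mm in diameter and 150 mm long, head 20 mm in diameter and 8 mm thick. Origin on the axis at the underside of the head (where head meets shank); x points along the shank to the chamfered nose, the head lies on -x. It starts level in the rack, axis 50 mm above the table, origin at the rack's x = -51 mm; the combs touch it 15 and 87 mm from the origin.
- pin_nose (a point): Centre of the longer pin's nose end, 150 mm from its origin; axes as the pin's.
- short_pin: Shorter steel pin, loose: same diameters and head but a 100 mm shank; same origin and axes. Stays on the rack.
- bottle: Solvent bottle, loose, 62 mm in diameter, 122 high. It stands on the table about 50 mm in front of the bore's mouth, in the pin's way. Body 62 mm across and straight up to 70 mm above the table, tapering above that to a 32 mm neck at 102 mm; firm cap from 102 to 122 mm, flaring from 40 to 48 mm across, by which it can be lifted; 0.19 kg. Origin under its centre.
- bare_spot (a point): A bare patch of table left of the paper sheets (6 mm thick), clear for 60 mm around, where the bottle can be set down (any other clear, level spot will do). The tall press cabinet (x over 0.51, y from -0.15 to 0.12, 0.44 m high) stands between it and the housing: pass in front of that.
- jar: Jar of swabs, loose, 52 mm in diameter, 100 high. Origin under its centre.

How it is judged (in metres and radians):
On the way, in this order (a step that is already met when the one before it is completed fails the run):
1. the shutter is slid clear of the bore (at least 26 mm) (value of joint shutter above 0.026 m), for 0.1 s.
2. the longer pin is let go of with its nose 40 to 90 mm deep in the bore (x of pin_nose in the frame of bore_mouth between 0.04 and 0.09 m and contact force between the fingers and long_pin below 0.1 N and y of pin_nose in the frame of bore_mouth between -0.004 and 0.004 m and z of pin_nose in the frame of bore_mouth between -0.004 and 0.004 m), for 0.2 s.
3. held again by its shank, within 60 mm of the head, the pin is pushed on until its nose is over 95 mm deep (x of pin_nose in the frame of bore_mouth above 0.095 m and x of the grasp point in the frame of long_pin between 0 and 0.06 m and contact force between the fingers and long_pin above 0.5 N and y of pin_nose in the frame of bore_mouth between -0.004 and 0.004 m and z of pin_nose in the frame of bore_mouth between -0.004 and 0.004 m), for 0.1 s.
At the end, for the whole second after the job is handed in: The longer pin is at rest in the bore, nose over 147.5 mm deep (head within 2.5 mm of the mouth face), within 4 mm and 0.03 rad of the bore's axis; the bottle stands still, upright (within 0.1 rad) and over 60 mm from the mouth, and the shorter pin is within 20 mm of where it started (x of pin_nose in the frame of bore_mouth above 0.1475 m and angle between the x axis of long_pin and the x axis of housing, either way round below 0.03 rad and linear speed of long_pin below 0.01 m/s and angle between bottle's own z axis and vertical below 0.1 rad and horizontal distance between bottle and bore_mouth above 0.06 m and linear speed of bottle below 0.02 m/s and distance of short_pin from where it was at the start of the episode below 0.02 m and y of pin_nose in the frame of bore_mouth between -0.004 and 0.004 m and z of pin_nose in the frame of bore_mouth between -0.004 and 0.004 m); the robot touches nothing.
It fails at once if the bottle or the jar of swabs is knocked over (leans more than 0.5 rad) (angle between any of bottle, jar's own z axis and vertical above 0.5 rad).
It fails at once if the shorter pin is taken off the rack (moved over 40 mm) (distance of short_pin from where it was at the start of the episode above 0.04 m).
It also fails if it takes over 72 s, if anything falls off the work surface, if the arm or the gripper's body presses on something with over 40 N, if the wrist force passes 120 N, or if a joint passes its speed limit or range.

## Working session

There is one attempt and no reset: what is moved stays moved. The work goes in short steps, Python scripts to look and compute and a tool call to move; the robot and the scene stay as the last step left them, time stands still between calls to the robot, and variables do not carry over. Pictures are saved under pics/ and viewed, at most 10 in all, crops included, and the job is handed in when it is done.

Besides the shell and the picture viewer there is one more tool, called after ">>>" as name(argument=value, ...) on one line, values as JSON. arm_command: Moves the arm, as the interface text tells. Scaled input: -1 to 1 covers 0.03 m each way for a shift and 4 degrees each way for a turn. Its arguments: {"type":"object","properties":{"increments":{"type":"array"},"force":{"type":"number"}},"required":["increments"]}

```bash
mkdir -p pics
python3 - <<'E'
from station import *
import cv2
s=state();print(s['time'],s['ee_pos'],s['eef_rot'],s['width'])
for n in('side','top'):
    cv2.imwrite(f'pics/{n}0.png',camera(n));c=get_calibration(n);print(n,c)
E
```

```text
0.0 [0.22677844 0.58177795 0.23020849] [[-9.31657822e-01  3.63335735e-01 -9.20186685e-04]
 [ 3.63336814e-01  9.31656352e-01 -1.67346787e-03]
 [ 2.49267091e-04 -1.89343713e-03 -9.99998176e-01]] 0.08531402519592904
side {'vertical_fov': 46.86153220908261, 'cx': 323.24300187201135, 'cy': 237.1435081569931, 'R': array([[ 0.97960003, -0.20094048,  0.00259142],
       [-0.13340323, -0.65988683, -0.73942745],
       [ 0.15029095,  0.72399744, -0.67323126]]), 't': array([-0.50982679,  0.06180432,  1.10269725])}
top {'vertical_fov': 50.499234591558555, 'cx': 329.0259599609633, 'cy': 233.45718597505783, 'R': array([[ 0.00457255, -0.99961785, -0.0272626 ],
       [-0.99832309, -0.00298996, -0.05781054],
       [ 0.05770694,  0.02748122, -0.99795526]]), 't': array([-0.09455697,  0.47551299,  1.21821191])}
```

View pics/top0.png

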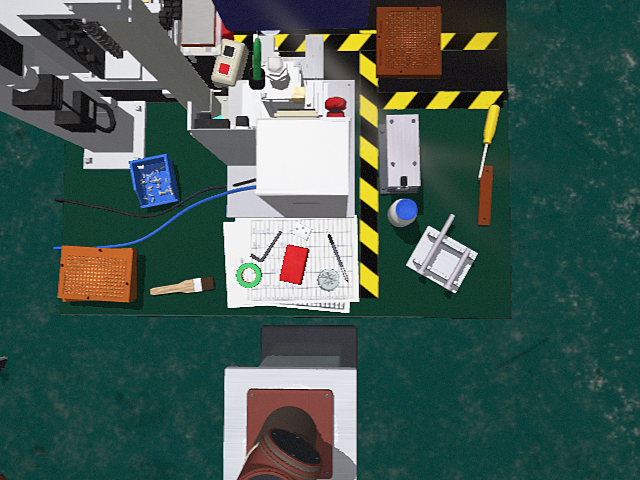

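View pics/side0.png

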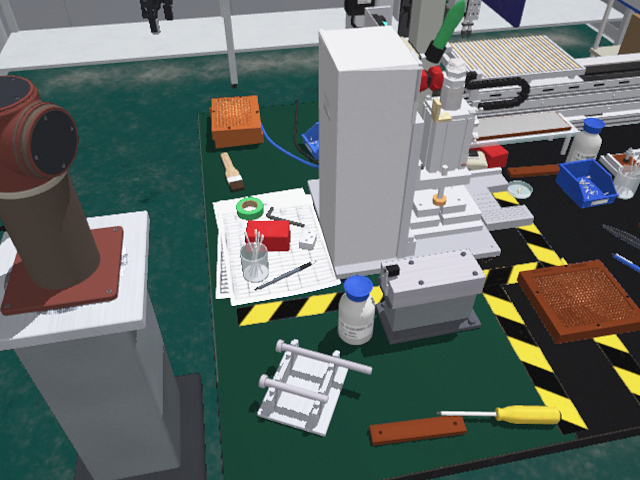

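Top view: housing (383–421, 114–194) with tab ~(404,182), bottle cap (403,212), rack (442,256), long pin nose ~(452,215). Side view: jar is on the paper (255,262), far from the work. I'll enlarge the work area.

Run:
```python
import cv2
a=cv2.imread('pics/top0.png')[105:300,370:510]
b=cv2.imread('pics/side0.png')[240:440,250:490]
a=cv2.resize(a,None,fx=3,fy=3,interpolation=cv2.INTER_CUBIC)
b=cv2.resize(b,None,fx=3,fy=3,interpolation=cv2.INTER_CUBIC)
cv2.imwrite('pics/a.png',a);cv2.imwrite('pics/b.png',b)
```

```text
(no output)
```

View pics/a.png

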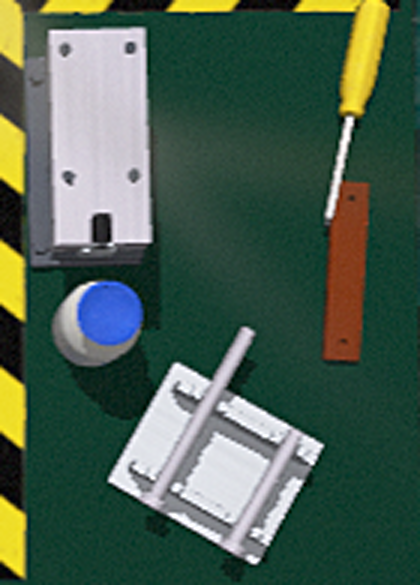

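View pics/b.png

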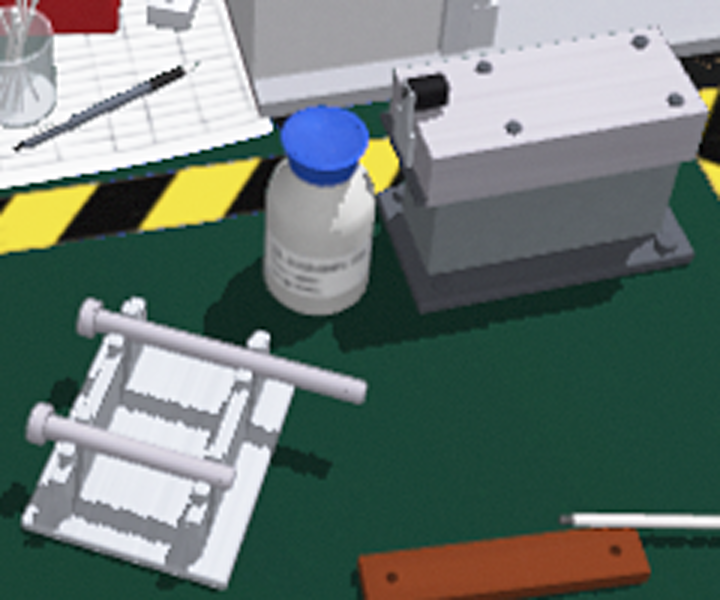

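Left pin (nose crop (249,329), head (152,500)) is the long one. Converting points to world.

```bash
cat > h.py <<'E'
import numpy as np
from station import *
def ray(n,u,v,z,c=None):
    c=c or get_calibration(n);f=240/np.tan(np.radians(c['vertical_fov']/2))
    R=np.array(c['R']);o=-R.T@np.array(c['t']);d=R.T@[(u-c['cx'])/f,(v-c['cy'])/f,1]
    return o+d*(z-o[2])/d[2]
def proj(n,X,c=None):
    c=c or get_calibration(n);f=240/np.tan(np.radians(c['vertical_fov']/2))
    p=np.array(c['R'])@X+np.array(c['t']);return np.array([c['cx'],c['cy']])+f*p[:2]/p[2]
E
python3 - <<'E'
from h import *
np.set_printoptions(precision=4,suppress=True)
T=dict(tab=(102,229,.145),cap=(110,313,.122),c1=(48,30,.125),c2=(146,28,.125),c3=(153,243,.125),c4=(53,246,.125),nose=(249,329,.05),head=(152,500,.05),sh=(232,547,.05),sn=(292,435,.05),free=(240,120,0),bar=(325,270,0.01),sd=(330,215,0),hr=(153,243,0.125))
for k,(u,v,z) in T.items(): print(k,ray('top',(u+.5)/3-.5+370,(v+.5)/3-.5+105,z)[:2])
S=dict(tab=(430,90,.145),cap=(326,136,.122),nose=(358,391,.05),head=(88,318,.05),c3=(433,158,.125),c4=(393,70,.125),c2=(707,112,.125))
for k,(u,v,z) in S.items(): print('S',k,ray('side',(u+.5)/3-.5+250,(v+.5)/3-.5+240,z)[:2])
E
```

```text
tab [ 0.5823 -0.2573]
cap [ 0.5239 -0.2656]
c1 [ 0.7339 -0.2204]
c2 [ 0.7352 -0.2926]
c3 [ 0.5752 -0.2969]
c4 [ 0.5729 -0.2238]
nose [ 0.5193 -0.3823]
head [ 0.3862 -0.3064]
sh [ 0.3503 -0.3677]
sn [ 0.4369 -0.4146]
free [ 0.6955 -0.3873]
bar [ 0.5709 -0.4521]
sd [ 0.6173 -0.4593]
hr [ 0.5752 -0.2969]
S tab [ 0.5811 -0.2664]
S cap [ 0.5238 -0.2675]
S nose [ 0.5152 -0.3826]
S head [ 0.3834 -0.3082]
S c3 [ 0.5752 -0.2971]
S c4 [ 0.5726 -0.2286]
S c2 [ 0.7333 -0.2945]
```

>>> arm_command(increments=[{"dx": 0.425, "dy": -1, "dz": 0, "twist": 0.475, "jaw": 1}, {"dx": 0.425, "dy": -1, "dz": 0, "twist": 0.475, "jaw": 1}, {"dx": 0.425, "dy": -1, "dz": 0, "twist": 0.475, "jaw": 1}, {"dx": 0.425, "dy": -1, "dz": 0, "twist": 0.475, "jaw": 1}, {"dx": 0.425, "dy": -1, "dz": 0, "twist": 0.475, "jaw": 1}, {"dx": 0.425, "dy": -1, "dz": 0, "twist": 0.475, "jaw": 1}, {"dx": 0.425, "dy": -1, "dz": 0, "twist": 0.475, "jaw": 1}, {"dx": 0.425, "dy": -1, "dz": 0, "twist": 0.475, "jaw": 1}, {"dx": 0.425, "dy": -1, "dz": 0, "twist": 0.475, "jaw": 1}, {"dx": 0.425, "dy": -1, "dz": 0, "twist": 0.475, "jaw": 1}, {"dx": 0.425, "dy": -1, "dz": 0, "twist": 0.475, "jaw": 1}, {"dx": 0.425, "dy": -1, "dz": 0, "twist": 0.475, "jaw": 1}])

```text
time: 1.6
ee_pos: [0.3801, 0.2212, 0.231]
eef_rot: [[-1.0, -0.027, -0.0], [-0.027, 1.0, -0.0], [0.0, -0.0, -1.0]]
contact_force: [-0.2, -0.4, 0.1]
width: 0.0852
grasp_force: 0.0
```

>>> arm_command(increments=[{"dx": 0, "dy": -1, "dz": 0, "twist": 0, "jaw": 1}, {"dx": 0, "dy": -1, "dz": 0, "twist": 0, "jaw": 1}, {"dx": 0, "dy": -1, "dz": 0, "twist": 0, "jaw": 1}, {"dx": 0, "dy": -1, "dz": 0, "twist": 0, "jaw": 1}, {"dx": 0, "dy": -1, "dz": 0, "twist": 0, "jaw": 1}, {"dx": 0, "dy": -1, "dz": 0, "twist": 0, "jaw": 1}, {"dx": 0, "dy": -1, "dz": 0, "twist": 0, "jaw": 1}, {"dx": 0, "dy": -1, "dz": 0, "twist": 0, "jaw": 1}, {"dx": 0, "dy": -1, "dz": 0, "twist": 0, "jaw": 1}, {"dx": 0, "dy": -1, "dz": 0, "twist": 0, "jaw": 1}, {"dx": 0, "dy": -1, "dz": 0, "twist": 0, "jaw": 1}, {"dx": 0, "dy": -1, "dz": 0, "twist": 0, "jaw": 1}])

```text
time: 3.1
ee_pos: [0.3797, -0.1386, 0.231]
eef_rot: [[-1.0, -0.026, -0.0], [-0.026, 1.0, 0.0], [0.0, 0.0, -1.0]]
contact_force: [0.3, 0.4, 0.2]
width: 0.0854
grasp_force: 0.0
```

>>> arm_command(increments=[{"dx": 0, "dy": -1, "dz": 0, "twist": 0, "jaw": 1}, {"dx": 0, "dy": -1, "dz": 0, "twist": 0, "jaw": 1}, {"dx": 0, "dy": -1, "dz": 0, "twist": 0, "jaw": 1}, {"dx": 0, "dy": -1, "dz": 0, "twist": 0, "jaw": 1}, {"dx": 0.8, "dy": -0.27, "dz": 0, "twist": 0, "jaw": 1}, {"dx": 1, "dy": 0, "dz": 0, "twist": 0, "jaw": 1}, {"dx": 1, "dy": 0, "dz": 0, "twist": 0, "jaw": 1}, {"dx": 1, "dy": 0, "dz": 0, "twist": 0, "jaw": 1}, {"dx": 1, "dy": 0, "dz": 0, "twist": 0, "jaw": 1}, {"dx": 0, "dy": 0, "dz": 0, "twist": 0, "jaw": 1}, {"dx": 0, "dy": 0, "dz": 0, "twist": 0, "jaw": 1}])

```text
time: 4.47
ee_pos: [0.5233, -0.2656, 0.2307]
eef_rot: [[-1.0, -0.026, -0.001], [-0.026, 1.0, 0.001], [0.001, 0.001, -1.0]]
contact_force: [0.7, 0.4, 0.0]
width: 0.0855
grasp_force: 0.0
```

Run:
```python
from h import *
import cv2
np.set_printoptions(precision=4,suppress=True)
s=state();print(s['time'],s['ee_pos'],s['eef_rot'],s['joint_pos'])
c=get_calibration('wrist');cv2.imwrite('pics/w1.png',camera('wrist'));print(c, -c['R'].T@c['t'])
```

```text
4.475 [ 0.5233 -0.2656  0.2307] [[-0.9997 -0.0264 -0.0015]
 [-0.0264  0.9997  0.0007]
 [ 0.0014  0.0007 -1.    ]] [ -34.5935    7.5498   93.3016   -0.0166   79.2383 -126.1006]
{'vertical_fov': 61.404594857633434, 'cx': 320.5214038094544, 'cy': 239.44168688876692, 'R': array([[-0.0259,  0.9997,  0.001 ],
       [ 0.9584,  0.0245,  0.2842],
       [ 0.2841,  0.0083, -0.9588]]), 't': array([ 0.2791, -0.5323,  0.2316])} [ 0.4516 -0.2679  0.373 ]
```

View pics/w1.png

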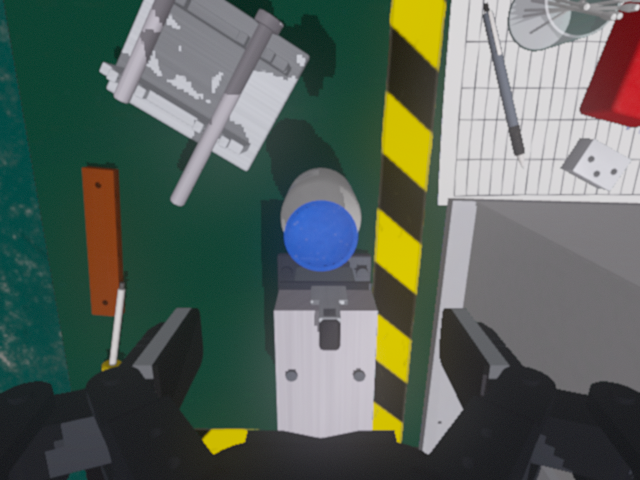

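Wrist view: cap (321,236), block's mouth edge row ~308 from (274) to (377), tab ~(329,327), long pin nose (180,198) to head (268,20).

Run:
```python
from h import *
np.set_printoptions(precision=4,suppress=True)
for k,p in dict(cap=(321,236,.122),cL=(274,308,.125),cR=(377,308,.125),bL=(275,420,.125),bR=(375,420,.125),tabtop=(329,335,.145),nose=(180,199,.05),mid=(224,109,.05),head=(268,20,.05)).items(): print(k,ray('wrist',*p)[:2])
```

```text
cap [ 0.5236 -0.2656]
cL [ 0.5741 -0.296 ]
cR [ 0.5723 -0.2265]
bL [ 0.665  -0.2959]
bR [ 0.6631 -0.2221]
tabtop [ 0.5821 -0.259 ]
nose [ 0.516  -0.3799]
mid [ 0.4456 -0.3413]
head [ 0.3839 -0.3071]
```

>>> arm_command(increments=[{"dx": 0, "dy": 0, "dz": -1, "twist": 0, "jaw": 1}, {"dx": 0, "dy": 0, "dz": -1, "twist": 0, "jaw": 1}, {"dx": 0, "dy": 0, "dz": -1, "twist": 0, "jaw": 1}, {"dx": 0, "dy": 0, "dz": -1, "twist": 0, "jaw": 1}, {"dx": 0, "dy": 0, "dz": -0.83, "twist": 0, "jaw": 1}, {"dx": 0, "dy": 0, "dz": 0, "twist": 0, "jaw": 0.2}, {"dx": 0, "dy": 0, "dz": 0, "twist": 0, "jaw": 0.2}, {"dx": 0, "dy": 0, "dz": 0, "twist": 0, "jaw": 0.2}, {"dx": 0, "dy": 0, "dz": 0, "twist": 0, "jaw": 0.2}, {"dx": 0, "dy": 0, "dz": 0, "twist": 0, "jaw": 0.2}, {"dx": 0, "dy": 0, "dz": 0, "twist": 0, "jaw": 0.2}], force=35)

```text
time: 5.9
ee_pos: [0.5251, -0.2665, 0.0883]
eef_rot: [[-1.0, -0.026, 0.002], [-0.026, 1.0, -0.002], [-0.002, -0.002, -1.0]]
contact_force: [-0.6, 1.7, 6.2]
width: 0.0451
grasp_force: 35.9
```

>>> arm_command(increments=[{"dx": 0, "dy": 0, "dz": 0.6, "twist": 0, "jaw": 0.2}, {"dx": 0, "dy": 0, "dz": 1, "twist": 0, "jaw": 0.2}, {"dx": 0, "dy": 0, "dz": 1, "twist": 0, "jaw": 0.2}, {"dx": 0, "dy": -0.47, "dz": 0.4, "twist": 0, "jaw": 0.2}, {"dx": 0, "dy": -0.8, "dz": 0, "twist": 0, "jaw": 0.2}, {"dx": 0, "dy": -0.8, "dz": 0, "twist": 0, "jaw": 0.2}, {"dx": 0, "dy": -0.8, "dz": 0, "twist": 0, "jaw": 0.2}, {"dx": 0, "dy": -0.6, "dz": 0, "twist": 0, "jaw": 0.2}, {"dx": 0.4, "dy": -0.4, "dz": 0, "twist": 0, "jaw": 0.2}, {"dx": 0.8, "dy": 0, "dz": 0, "twist": 0, "jaw": 0.2}, {"dx": 0.8, "dy": 0, "dz": 0, "twist": 0, "jaw": 0.2}, {"dx": 0.8, "dy": 0, "dz": 0, "twist": 0, "jaw": 0.2}])

```text
time: 7.4
ee_pos: [0.6085, -0.3826, 0.1755]
eef_rot: [[-1.0, -0.026, -0.001], [-0.026, 1.0, 0.001], [0.001, 0.001, -1.0]]
contact_force: [0.6, 1.0, -1.6]
width: 0.045
grasp_force: 36.2
```

>>> arm_command(increments=[{"dx": 0.8, "dy": 0, "dz": 0, "twist": 0, "jaw": 0.2}, {"dx": 0.7, "dy": 0, "dz": 0, "twist": 0, "jaw": 0.2}, {"dx": 0, "dy": 0, "dz": -0.3, "twist": 0, "jaw": 0.2}, {"dx": 0, "dy": 0, "dz": -0.9, "twist": 0, "jaw": 0.2}, {"dx": 0, "dy": 0, "dz": -0.9, "twist": 0, "jaw": 0.2}, {"dx": 0, "dy": 0, "dz": -0.5, "twist": 0, "jaw": 0.2}, {"dx": 0, "dy": 0, "dz": -0.2, "twist": 0, "jaw": 0.2}, {"dx": 0, "dy": 0, "dz": -0.1, "twist": 0, "jaw": 0.2}, {"dx": 0, "dy": 0, "dz": 0, "twist": 0, "jaw": 0.2}])

```text
time: 8.52
ee_pos: [0.6535, -0.3823, 0.0904]
eef_rot: [[-1.0, -0.026, 0.001], [-0.026, 1.0, -0.001], [-0.001, -0.001, -1.0]]
contact_force: [-0.1, -0.6, -2.0]
width: 0.0452
grasp_force: 36.2
```

>>> arm_command(increments=[{"dx": 0, "dy": 0, "dz": -0.07, "twist": 0, "jaw": 0.2}, {"dx": 0, "dy": 0, "dz": -0.03, "twist": 0, "jaw": 0.2}, {"dx": 0, "dy": 0, "dz": 0, "twist": 0, "jaw": 0.2}])

```text
time: 8.9
ee_pos: [0.6541, -0.3823, 0.0884]
eef_rot: [[-1.0, -0.026, 0.002], [-0.026, 1.0, -0.002], [-0.002, -0.002, -1.0]]
contact_force: [-0.7, 1.7, 6.1]
width: 0.0451
grasp_force: 36.5
```

>>> arm_command(increments=[{"dx": 0, "dy": 0, "dz": 0, "twist": 0, "jaw": 1}, {"dx": 0, "dy": 0, "dz": 0, "twist": 0, "jaw": 1}, {"dx": 0, "dy": 0, "dz": 0, "twist": 0, "jaw": 1}, {"dx": 0, "dy": 0, "dz": 0, "twist": 0, "jaw": 1}, {"dx": 0, "dy": 0, "dz": 0.6, "twist": 0, "jaw": 1}, {"dx": 0, "dy": 0, "dz": 1, "twist": 0, "jaw": 1}, {"dx": 0, "dy": 0, "dz": 1, "twist": 0, "jaw": 1}, {"dx": 0, "dy": 0, "dz": 1, "twist": 0, "jaw": 1}, {"dx": 0, "dy": 0, "dz": 0.4, "twist": 0, "jaw": 1}])

```text
time: 10.02
ee_pos: [0.6543, -0.3828, 0.211]
eef_rot: [[-1.0, -0.026, 0.005], [-0.026, 1.0, -0.003], [-0.005, -0.003, -1.0]]
contact_force: [1.0, 0.1, -1.0]
width: 0.0853
grasp_force: 0.0
```

>>> arm_command(increments=[{"dx": -0.48, "dy": 0.83, "dz": 0, "twist": 0, "jaw": 0.5}, {"dx": -0.48, "dy": 0.83, "dz": 0, "twist": 0, "jaw": 0.5}, {"dx": -0.48, "dy": 0.83, "dz": 0, "twist": 0, "jaw": 0.5}, {"dx": -0.48, "dy": 0.83, "dz": 0, "twist": 0, "jaw": 0.5}, {"dx": -0.48, "dy": 0.82, "dz": 0, "twist": 0, "jaw": 0.5}, {"dx": 0, "dy": 0, "dz": 0, "twist": 0, "jaw": 0.5}, {"dx": 0, "dy": 0, "dz": -1, "twist": 0, "jaw": 0.5}, {"dx": 0, "dy": 0, "dz": -1, "twist": 0, "jaw": 0.5}, {"dx": 0, "dy": 0, "dz": -0.5, "twist": 0, "jaw": 0.5}, {"dx": 0, "dy": 0, "dz": 0, "twist": 0, "jaw": 0.5}])

```text
time: 11.28
ee_pos: [0.5804, -0.2577, 0.13]
eef_rot: [[-1.0, -0.026, -0.002], [-0.026, 1.0, 0.001], [0.002, 0.001, -1.0]]
contact_force: [-0.5, 0.9, -0.3]
width: 0.0424
grasp_force: 0.0
```

>>> arm_command(increments=[{"dx": 0, "dy": 0, "dz": 0, "twist": 0, "jaw": 0}, {"dx": 0, "dy": 0, "dz": 0, "twist": 0, "jaw": 0}, {"dx": 0, "dy": 0, "dz": 0, "twist": 0, "jaw": 0}, {"dx": 0, "dy": 0, "dz": 0, "twist": 0, "jaw": 0}], force=20)

```text
time: 11.78
ee_pos: [0.582, -0.2584, 0.1331]
eef_rot: [[-1.0, -0.026, 0.003], [-0.026, 1.0, -0.002], [-0.003, -0.002, -1.0]]
contact_force: [0.3, -0.3, 6.1]
width: 0.0133
grasp_force: 23.7
```

>>> arm_command(increments=[{"dx": 0, "dy": 0, "dz": 0.1, "twist": 0, "jaw": 0}, {"dx": 0, "dy": 0.3, "dz": 0, "twist": 0, "jaw": 0}, {"dx": -0.02, "dy": 0.3, "dz": 0, "twist": 0, "jaw": 0}, {"dx": 0, "dy": 0.3, "dz": 0, "twist": 0, "jaw": 0}, {"dx": -0.01, "dy": 0.2, "dz": 0, "twist": 0, "jaw": 0}, {"dx": 0, "dy": 0, "dz": 0, "twist": 0, "jaw": 0}, {"dx": 0, "dy": 0, "dz": 0, "twist": 0, "jaw": 0}])

```text
time: 12.65
ee_pos: [0.5811, -0.2246, 0.1333]
eef_rot: [[-1.0, -0.026, 0.002], [-0.026, 1.0, -0.0], [-0.002, -0.0, -1.0]]
contact_force: [7.1, -2.1, -8.8]
width: 0.0133
grasp_force: 22.0
```

>>> arm_command(increments=[{"dx": 0, "dy": 0, "dz": 0, "twist": 0, "jaw": 0.45}, {"dx": 0, "dy": 0, "dz": 0, "twist": 0, "jaw": 0.45}, {"dx": 0, "dy": 0, "dz": 0, "twist": 0, "jaw": 0.45}, {"dx": 0, "dy": 0, "dz": 1, "twist": 0, "jaw": 0.45}, {"dx": 0, "dy": 0, "dz": 1, "twist": 0, "jaw": 0.45}, {"dx": 0, "dy": 0, "dz": 1, "twist": 0, "jaw": 0.45}])

```text
time: 13.4
ee_pos: [0.58, -0.2247, 0.2255]
eef_rot: [[-1.0, -0.026, -0.0], [-0.026, 1.0, 0.0], [0.0, 0.0, -1.0]]
contact_force: [0.1, -0.5, 0.3]
width: 0.038
grasp_force: 0.0
```

>>> arm_command(increments=[{"dx": -0.59, "dy": -0.47, "dz": 0, "twist": -0.96, "jaw": 0.5}, {"dx": -0.59, "dy": -0.47, "dz": 0, "twist": -0.96, "jaw": 0.5}, {"dx": -0.59, "dy": -0.47, "dz": 0, "twist": -0.96, "jaw": 0.5}, {"dx": -0.59, "dy": -0.47, "dz": 0, "twist": -0.96, "jaw": 0.5}, {"dx": -0.59, "dy": -0.47, "dz": 0, "twist": -0.96, "jaw": 0.5}, {"dx": -0.59, "dy": -0.47, "dz": 0, "twist": -0.96, "jaw": 0.5}, {"dx": -0.59, "dy": -0.47, "dz": 0, "twist": -0.96, "jaw": 0.5}, {"dx": -0.59, "dy": -0.47, "dz": 0, "twist": -0.96, "jaw": 0.5}, {"dx": 0, "dy": 0, "dz": 0, "twist": 0, "jaw": 0.5}, {"dx": 0, "dy": 0, "dz": 0, "twist": 0, "jaw": 0.5}])

```text
time: 14.65
ee_pos: [0.4383, -0.3375, 0.2242]
eef_rot: [[-0.872, 0.489, 0.0], [0.489, 0.872, 0.001], [0.0, 0.001, -1.0]]
contact_force: [1.4, 0.7, -0.1]
width: 0.0429
grasp_force: 0.0
```

Run:
```python
from h import *
import cv2
np.set_printoptions(precision=4,suppress=True)
s=state();print(s['time'],s['ee_pos'],s['joint_pos'])
c=get_calibration('wrist');cv2.imwrite('pics/w2.png',camera('wrist'));np.savez('pics/w2.npz',R=c['R'],t=c['t'])
for x in (-.008,0,.06,.15):
    d=np.array([np.cos(np.radians(-29.3)),np.sin(np.radians(-29.3)),0]);print(x,proj('wrist',np.array([.4395,-.338,.05])+d*(x-.06),c))
```

```text
14.65 [ 0.4383 -0.3375  0.2242] [ -45.7824    3.1314   98.7477    0.0253   78.1399 -106.5257]
-0.008 [320.4883 126.3489]
0 [320.4871 137.2804]
0.06 [320.4782 214.3616]
0.15 [320.4666 315.8441]
```

View pics/w2.png

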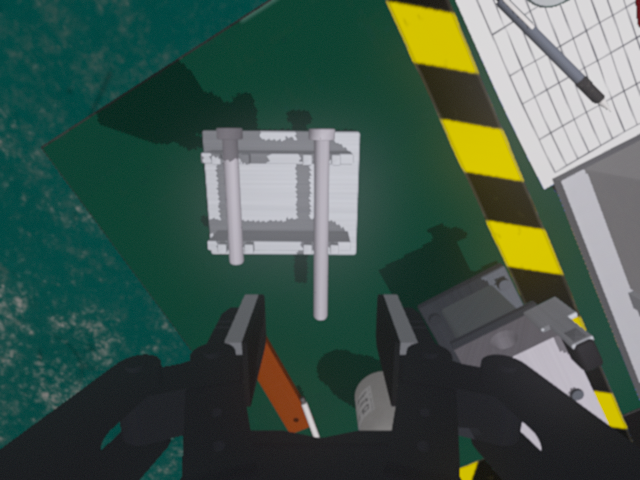

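Pin exactly on the predicted line (head (321,133), nose (320,319)); the bore is now open at (503,338). Descend and grip.

>>> arm_command(increments=[{"dx": 0, "dy": 0, "dz": -1, "twist": 0, "jaw": 0.5}, {"dx": 0, "dy": 0, "dz": -1, "twist": 0, "jaw": 0.5}, {"dx": 0, "dy": 0, "dz": -1, "twist": 0, "jaw": 0.5}, {"dx": 0, "dy": 0, "dz": -1, "twist": 0, "jaw": 0.5}, {"dx": 0, "dy": 0, "dz": -1, "twist": 0, "jaw": 0.5}, {"dx": 0, "dy": 0, "dz": -1, "twist": 0, "jaw": 0.5}, {"dx": 0, "dy": 0, "dz": -0.45, "twist": 0, "jaw": 0.5}, {"dx": 0, "dy": 0, "dz": 0, "twist": 0, "jaw": 0.5}, {"dx": 0, "dy": 0, "dz": 0, "twist": 0, "jaw": 0}, {"dx": 0, "dy": 0, "dz": 0, "twist": 0, "jaw": 0}, {"dx": 0, "dy": 0, "dz": 0, "twist": 0, "jaw": 0}, {"dx": 0, "dy": 0, "dz": 0, "twist": 0, "jaw": 0}], force=60)

```text
time: 16.2
ee_pos: [0.4395, -0.3385, 0.0324]
eef_rot: [[-0.873, 0.488, 0.002], [0.488, 0.873, -0.002], [-0.003, -0.001, -1.0]]
contact_force: [-1.0, 1.0, 6.7]
width: 0.0092
grasp_force: 58.6
```

Run:
```python
from h import *
np.set_printoptions(precision=4,suppress=True)
c=get_calibration('wrist');z=np.load('pics/w2.npz');c=dict(c,R=z['R'],t=z['t'])
o=-c['R'].T@c['t'];a=ray('wrist',503,338,.105,c);print(a, ray('wrist',320.5,319,.05,c))
```

```text
[ 0.5739 -0.261   0.105 ] [ 0.5206 -0.3835  0.05  ]
```

>>> arm_command(increments=[{"dx": 0, "dy": 0, "dz": 0.5, "twist": 0, "jaw": 0}, {"dx": 0, "dy": 0, "dz": 0.9, "twist": 0, "jaw": 0}, {"dx": 0, "dy": 0, "dz": 0.5, "twist": 0, "jaw": 0}, {"dx": 0.1, "dy": 0.31, "dz": 0, "twist": 0.956, "jaw": 0}, {"dx": 0.1, "dy": 0.31, "dz": 0, "twist": 0.956, "jaw": 0}, {"dx": 0.1, "dy": 0.31, "dz": 0, "twist": 0.956, "jaw": 0}, {"dx": 0.1, "dy": 0.31, "dz": 0, "twist": 0.956, "jaw": 0}, {"dx": 0.1, "dy": 0.31, "dz": 0, "twist": 0.956, "jaw": 0}, {"dx": 0.1, "dy": 0.31, "dz": 0, "twist": 0.956, "jaw": 0}, {"dx": 0.1, "dy": 0.31, "dz": 0, "twist": 0.956, "jaw": 0}, {"dx": 0.1, "dy": 0.31, "dz": 0, "twist": 0.956, "jaw": 0}])

```text
time: 17.58
ee_pos: [0.4624, -0.2626, 0.088]
eef_rot: [[-1.0, -0.026, -0.0], [-0.026, 1.0, 0.0], [0.0, 0.0, -1.0]]
contact_force: [-0.4, -0.4, -1.8]
width: 0.0092
grasp_force: 58.6
```

>>> arm_command(increments=[{"dx": 0, "dy": 0, "dz": 0, "twist": 0, "jaw": 0}, {"dx": 0, "dy": 0, "dz": 0, "twist": 0, "jaw": 0}])

```text
time: 17.82
ee_pos: [0.4624, -0.2633, 0.088]
eef_rot: [[-1.0, -0.023, -0.0], [-0.023, 1.0, -0.0], [0.0, -0.0, -1.0]]
contact_force: [-0.0, 0.1, -1.2]
width: 0.0089
grasp_force: 58.6
```

Run:
```python
from h import *
import cv2
np.set_printoptions(precision=4,suppress=True)
s=state();print(s['time'],s['ee_pos'],s['eef_rot'],s['width'])
c=get_calibration('wrist');w=camera('wrist');np.savez('pics/w3.npz',R=c['R'],t=c['t'])
sd=camera('side')
cs=cv2.resize(sd[250:350,270:430],(800,500),interpolation=cv2.INTER_CUBIC)
cv2.imwrite('pics/s3.png',cs)
cv2.imwrite('pics/w3.png',cv2.resize(w[150:400,200:440],None,fx=2.3,fy=2.3))
m=np.array([.574,-.261,.105]);ax=np.array([.9997,.0244,0])
def f(p): return (p-[270,250]+.5)*5-.5
for x in(-.17,-.11,-.02,0): 
  print(x,'side crop',f(proj('side',m+x*ax)),'wrist crop',(proj('wrist',m+x*ax,c)-[200,150])*2.3)
```

```text
17.825 [ 0.4624 -0.2633  0.088 ] [[-0.9997 -0.0227 -0.0001]
 [-0.0227  0.9997 -0.0002]
 [ 0.0001 -0.0002 -1.    ]] 0.008924612630096411
-0.17 side crop [ 82.3384 261.1957] wrist crop [275.3719  35.0031]
-0.11 side crop [262.1254 230.3555] wrist crop [276.4442 434.5729]
-0.02 side crop [524.4704 185.3534] wrist crop [277.6395 880.0132]
0 side crop [581.6105 175.5517] wrist crop [277.8567 960.9759]
```

View pics/s3.png

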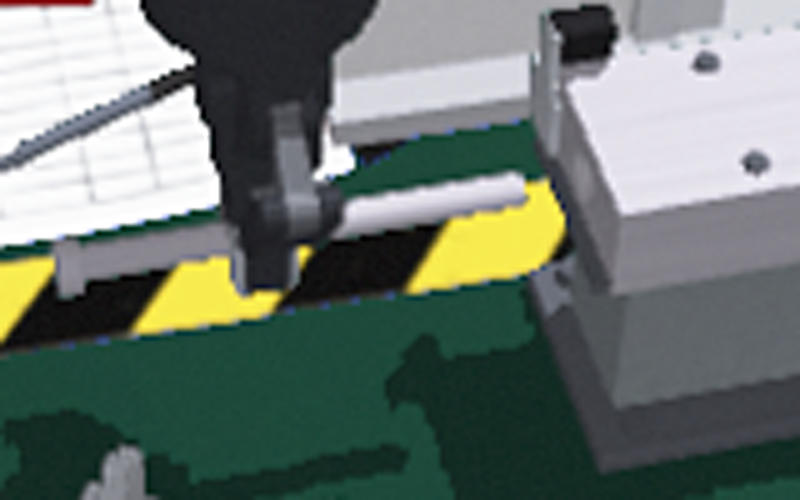

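View pics/w3.png

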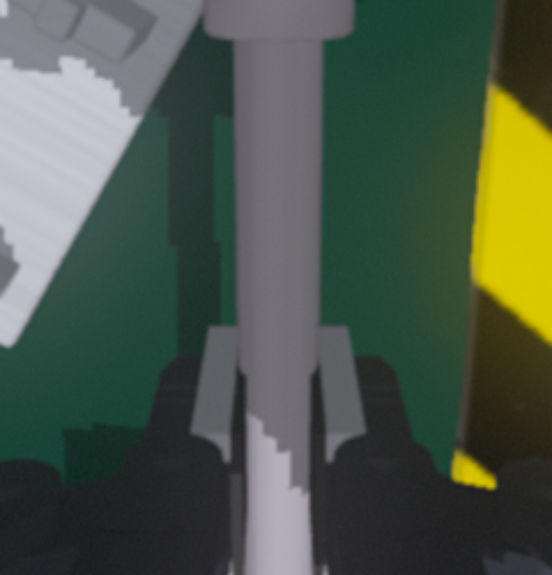

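Side crop: nose (520,187) vs predicted axis (524,185); wrist crop: pin centre col 279 vs 277 – aligned within ~1 mm, so insert.

>>> arm_command(increments=[{"dx": 0.3, "dy": 0.01, "dz": 0.01, "twist": 0, "jaw": 0}, {"dx": 0.3, "dy": 0.01, "dz": 0, "twist": 0, "jaw": 0}, {"dx": 0.2, "dy": 0.01, "dz": 0, "twist": 0, "jaw": 0}, {"dx": 0.2, "dy": 0, "dz": 0, "twist": 0, "jaw": 0}, {"dx": 0.2, "dy": 0, "dz": 0, "twist": 0, "jaw": 0}, {"dx": 0, "dy": 0, "dz": 0, "twist": 0, "jaw": 0}])

```text
time: 18.68
ee_pos: [0.499, -0.2622, 0.0882]
eef_rot: [[-1.0, -0.024, 0.0], [-0.024, 1.0, -0.0], [-0.0, -0.0, -1.0]]
contact_force: [-0.2, 0.2, -1.0]
width: 0.0095
grasp_force: 58.6
```

No resistance; nose ~15 mm in. Continue to ~63 mm.

>>> arm_command(increments=[{"dx": 0.3, "dy": 0.01, "dz": 0, "twist": 0, "jaw": 0}, {"dx": 0.3, "dy": 0.01, "dz": 0, "twist": 0, "jaw": 0}, {"dx": 0.3, "dy": 0.01, "dz": 0, "twist": 0, "jaw": 0}, {"dx": 0.3, "dy": 0.01, "dz": 0, "twist": 0, "jaw": 0}, {"dx": 0.3, "dy": 0, "dz": 0, "twist": 0, "jaw": 0}, {"dx": 0.1, "dy": 0, "dz": 0, "twist": 0, "jaw": 0}, {"dx": 0, "dy": 0, "dz": 0, "twist": 0, "jaw": 0}])

```text
time: 19.55
ee_pos: [0.5466, -0.261, 0.0881]
eef_rot: [[-1.0, -0.024, -0.0], [-0.024, 1.0, 0.0], [0.0, 0.0, -1.0]]
contact_force: [-0.4, -0.0, -1.3]
width: 0.009
grasp_force: 58.6
```

>>> arm_command(increments=[{"dx": 0, "dy": 0, "dz": 0, "twist": 0, "jaw": 0.45}, {"dx": 0, "dy": 0, "dz": 0, "twist": 0, "jaw": 0.45}, {"dx": 0, "dy": 0, "dz": 0, "twist": 0, "jaw": 0.45}, {"dx": 0, "dy": 0, "dz": 0, "twist": 0, "jaw": 0.45}, {"dx": 0, "dy": 0, "dz": 0, "twist": 0, "jaw": 0.45}, {"dx": 0, "dy": 0, "dz": 0, "twist": 0, "jaw": 0.45}, {"dx": -0.4, "dy": -0.01, "dz": 0, "twist": 0, "jaw": 0.45}, {"dx": -0.4, "dy": -0.01, "dz": -0.05, "twist": 0, "jaw": 0.45}, {"dx": -0.4, "dy": -0.01, "dz": -0.05, "twist": 0, "jaw": 0.45}, {"dx": 0, "dy": 0, "dz": 0, "twist": 0, "jaw": 0.45}])

```text
time: 20.8
ee_pos: [0.5093, -0.2618, 0.0849]
eef_rot: [[-1.0, -0.023, -0.001], [-0.023, 1.0, 0.001], [0.001, 0.001, -1.0]]
contact_force: [0.4, -0.7, 0.2]
width: 0.0388
grasp_force: 0.0
```

Run:
```python
from h import *
import cv2
np.set_printoptions(precision=4,suppress=True)
s=state();print(s['time'],s['ee_pos'],s['width'])
c=get_calibration('wrist');w=camera('wrist');sd=camera('side')
A=cv2.resize(sd[255:335,300:430],(650,400),interpolation=cv2.INTER_CUBIC)
B=cv2.resize(w[130:380,220:420],(320,400))
cv2.imwrite('pics/sw4.png',cv2.resize(np.hstack([A,B]),(800,330)) if 0 else np.hstack([A[:,:470],B]))
m=np.array([.574,-.261,.105]);ax=np.array([.9997,.0244,0])
for x in(-.096,-.088,-.06,-.02,0):
  print(x,'side crop',(proj('side',m+x*ax)-[300,255]+.5)*5-.5,'wrist crop',(proj('wrist',m+x*ax,c)-[220,130])*1.6+[470,0])
```

```text
20.8 [ 0.5093 -0.2618  0.0849] 0.03878788506015218
-0.096 side crop [153.5049 198.2573] wrist crop [628.2769 195.8863]
-0.088 side crop [177.0548 194.2176] wrist crop [628.3963 233.3697]
-0.06 side crop [258.9375 180.1717] wrist crop [628.7831 354.8839]
-0.02 side crop [374.4704 160.3534] wrist crop [629.2645 506.1196]
0 side crop [431.6105 150.5517] wrist crop [629.4788 573.4582]
```

View pics/sw4.png

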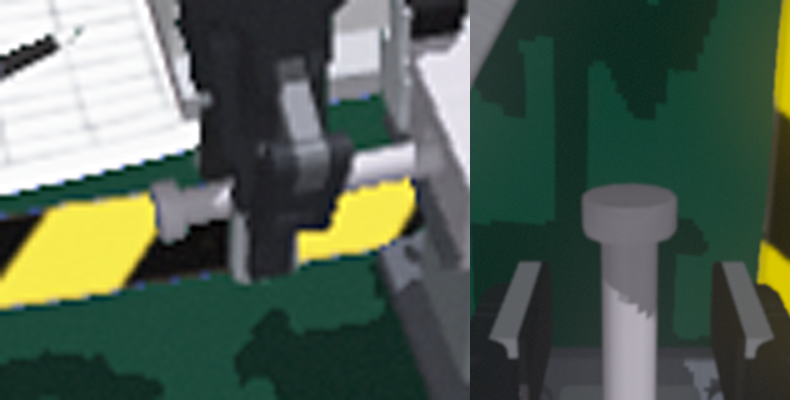

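Nose ~61 mm deep, head sagging ~6 mm (side crop head (172,211) vs axis (172,195)); fingers sit about 23 mm ahead of the head. Re-grip gently and lift level.

>>> arm_command(increments=[{"dx": 0, "dy": 0, "dz": 0, "twist": 0, "jaw": 0}, {"dx": 0, "dy": 0, "dz": 0, "twist": 0, "jaw": 0}, {"dx": 0, "dy": 0, "dz": 0, "twist": 0, "jaw": 0}, {"dx": 0, "dy": 0, "dz": 0, "twist": 0, "jaw": 0}, {"dx": 0, "dy": 0, "dz": 0.07, "twist": 0, "jaw": 0}, {"dx": 0, "dy": 0, "dz": 0.07, "twist": 0, "jaw": 0}, {"dx": 0, "dy": 0, "dz": 0, "twist": 0, "jaw": 0}], force=30)

```text
time: 21.78
ee_pos: [0.5101, -0.2617, 0.0891]
eef_rot: [[-1.0, -0.024, -0.001], [-0.024, 1.0, 0.001], [0.001, 0.001, -1.0]]
contact_force: [-0.5, 0.3, -2.8]
width: 0.0097
grasp_force: 29.2
```

>>> arm_command(increments=[{"dx": 0.2, "dy": 0.01, "dz": 0, "twist": 0, "jaw": 0}, {"dx": 0.2, "dy": 0, "dz": 0, "twist": 0, "jaw": 0}, {"dx": 0.2, "dy": 0.01, "dz": 0, "twist": 0, "jaw": 0}, {"dx": 0.2, "dy": 0, "dz": 0, "twist": 0, "jaw": 0}, {"dx": 0, "dy": 0, "dz": 0, "twist": 0, "jaw": 0}])

```text
time: 22.4
ee_pos: [0.5353, -0.2613, 0.0895]
eef_rot: [[-1.0, -0.024, 0.001], [-0.024, 1.0, -0.0], [-0.001, -0.0, -1.0]]
contact_force: [1.3, -0.5, -3.5]
width: 0.0096
grasp_force: 29.2
```

>>> arm_command(increments=[{"dx": 0.2, "dy": 0.01, "dz": 0, "twist": 0, "jaw": 0}, {"dx": 0.2, "dy": 0, "dz": 0, "twist": 0, "jaw": 0}, {"dx": 0.2, "dy": 0.01, "dz": 0, "twist": 0, "jaw": 0}, {"dx": 0.07, "dy": 0, "dz": 0, "twist": 0, "jaw": 0}, {"dx": 0, "dy": 0, "dz": 0, "twist": 0, "jaw": 0}, {"dx": 0, "dy": 0, "dz": 0, "twist": 0, "jaw": 0}])

```text
time: 23.15
ee_pos: [0.5548, -0.2607, 0.0895]
eef_rot: [[-1.0, -0.024, 0.0], [-0.024, 1.0, -0.0], [-0.0, -0.0, -1.0]]
contact_force: [0.2, 0.1, -2.4]
width: 0.0101
grasp_force: 29.2
```

>>> arm_command(increments=[{"dx": 0, "dy": 0, "dz": 0, "twist": 0, "jaw": 0.45}, {"dx": 0, "dy": 0, "dz": 0, "twist": 0, "jaw": 0.45}, {"dx": 0, "dy": 0, "dz": 0, "twist": 0, "jaw": 0.45}, {"dx": 0, "dy": 0, "dz": 0, "twist": 0, "jaw": 0.45}, {"dx": -0.4, "dy": -0.01, "dz": 0, "twist": 0, "jaw": 0.45}, {"dx": -0.7, "dy": -0.01, "dz": 0, "twist": 0, "jaw": 0.45}, {"dx": -0.7, "dy": -0.01, "dz": 0, "twist": 0, "jaw": 0.45}, {"dx": -0.53, "dy": -0.01, "dz": 0.2, "twist": 0, "jaw": 0.45}, {"dx": 0, "dy": 0, "dz": 0, "twist": 0, "jaw": 0}, {"dx": 0, "dy": 0, "dz": 0, "twist": 0, "jaw": 0}, {"dx": 0, "dy": 0, "dz": 0, "twist": 0, "jaw": 0}, {"dx": 0, "dy": 0, "dz": 0, "twist": 0, "jaw": 0}])

```text
time: 24.65
ee_pos: [0.485, -0.2618, 0.0952]
eef_rot: [[-1.0, -0.024, -0.0], [-0.024, 1.0, 0.0], [0.0, 0.0, -1.0]]
contact_force: [-0.1, 0.0, 0.3]
width: -0.0
grasp_force: 0.0
```

>>> arm_command(increments=[{"dx": 0.3, "dy": 0.01, "dz": 0, "twist": 0, "jaw": 0}, {"dx": 0.25, "dy": 0.01, "dz": 0, "twist": 0, "jaw": 0}, {"dx": 0.25, "dy": 0, "dz": 0, "twist": 0, "jaw": 0}, {"dx": 0.25, "dy": 0.01, "dz": 0, "twist": 0, "jaw": 0}, {"dx": 0.25, "dy": 0, "dz": 0, "twist": 0, "jaw": 0}, {"dx": 0.25, "dy": 0.01, "dz": 0, "twist": 0, "jaw": 0}, {"dx": 0.25, "dy": 0.01, "dz": 0, "twist": 0, "jaw": 0}, {"dx": 0, "dy": 0, "dz": 0, "twist": 0, "jaw": 0}])

```text
time: 25.65
ee_pos: [0.5395, -0.2604, 0.0954]
eef_rot: [[-1.0, -0.024, 0.001], [-0.024, 1.0, -0.0], [-0.001, -0.0, -1.0]]
contact_force: [1.1, -0.4, -0.3]
width: -0.0001
grasp_force: 0.0
```

>>> arm_command(increments=[{"dx": 0.15, "dy": 0.01, "dz": 0, "twist": 0, "jaw": 0}, {"dx": 0.15, "dy": 0, "dz": 0, "twist": 0, "jaw": 0}, {"dx": 0.15, "dy": 0, "dz": 0, "twist": 0, "jaw": 0}, {"dx": 0.05, "dy": 0, "dz": 0, "twist": 0, "jaw": 0}, {"dx": 0, "dy": 0, "dz": 0, "twist": 0, "jaw": 0}])

```text
time: 26.28
ee_pos: [0.554, -0.2601, 0.0954]
eef_rot: [[-1.0, -0.024, 0.0], [-0.024, 1.0, -0.0], [-0.0, -0.0, -1.0]]
contact_force: [0.3, -0.1, 0.2]
width: -0.0002
grasp_force: 0.0
```

>>> arm_command(increments=[{"dx": 0.08, "dy": 0, "dz": 0, "twist": 0, "jaw": 0}, {"dx": 0.05, "dy": 0, "dz": 0, "twist": 0, "jaw": 0}, {"dx": 0, "dy": 0, "dz": 0, "twist": 0, "jaw": 0}])

```text
time: 26.65
ee_pos: [0.5554, -0.2601, 0.0954]
eef_rot: [[-1.0, -0.024, -0.005], [-0.024, 1.0, 0.001], [0.005, 0.001, -1.0]]
contact_force: [-11.0, 0.1, 7.3]
width: 0.0
grasp_force: 5.3
```

>>> arm_command(increments=[{"dx": 0.05, "dy": 0, "dz": 0, "twist": 0, "jaw": 0}, {"dx": 0, "dy": 0, "dz": 0, "twist": 0, "jaw": 0}, {"dx": -0.5, "dy": 0, "dz": 0, "twist": 0, "jaw": 0}, {"dx": -1, "dy": 0, "dz": 0, "twist": 0, "jaw": 0}, {"dx": -1, "dy": 0, "dz": 0.5, "twist": 0, "jaw": 0}, {"dx": -1, "dy": 0, "dz": 0.5, "twist": 0, "jaw": 0}, {"dx": 0, "dy": 0, "dz": 0, "twist": 0, "jaw": 0}])

```text
time: 27.52
ee_pos: [0.4536, -0.2606, 0.1266]
eef_rot: [[-1.0, -0.023, 0.002], [-0.023, 1.0, -0.002], [-0.002, -0.002, -1.0]]
contact_force: [-0.2, -0.4, 0.5]
width: 0.0001
grasp_force: 0.0
```

Run:
```python
from h import *
import cv2
np.set_printoptions(precision=4,suppress=True)
s=state();print(s['time'],s['ee_pos'],s['contact_force'])
sd=camera('side');t=camera('top')
A=cv2.resize(sd[240:340,350:430],(400,500),interpolation=cv2.INTER_CUBIC)
B=cv2.resize(t[100:300,370:510],(350,500))
cv2.imwrite('pics/f.png',np.hstack([A,B]))
m=np.array([.574,-.261,.105]);ax=np.array([.9997,.0244,0])
for x in(-.011,-.008,0): print(x,(proj('side',m+x*ax)-[350,240]+.5)*5-.5)
```

```text
27.525 [ 0.4536 -0.2606  0.1266] [-0.1723 -0.3783  0.5205]
-0.011 [150.2346 230.9339]
-0.008 [158.8041 229.4639]
0 [181.6105 225.5517]
```

View pics/f.png

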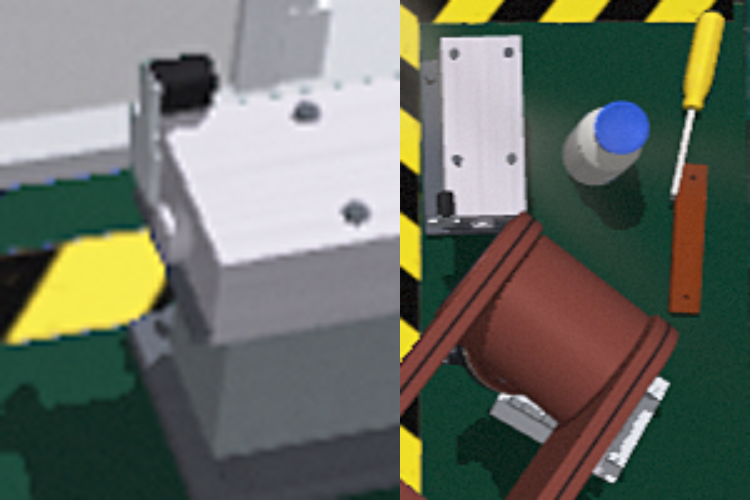

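The head sits flush at the mouth (its outer face at column ~158, as predicted for home). The bottle stands upright right of the housing.

```bash
python3 -c "
from station import *
print(close_job())"
```

```text
the job is handed in; nothing more can be done
None
```

I handed the job in at about 27.5 s of the 72 s limit, but the judge returned no verdict. On my last pictures and force readings, the long pin is fully home with its head against the housing, the shutter is clear, and the bottle stands upright to the right of the housing. The short pin was not touched.

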